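# Stack metal offcuts into a level board prop

### The job

Build a steady prop for a circuit board from the metal offcuts. Set the wedge, slanted face down, squarely in the middle of the sloping block's cork-faced slope, thick end over the block's low end so that its top is level: turn it level in the hand first, so that it meets the cork flat and not with an edge, and let go; then stand the angle-shaped piece upright on its foot in the middle of the wedge's top, its arm reaching straight out over the block's low end. Set the pieces down, do not drop them, and leave the block, the capacitor and the battery where they stand.

Things in the scene. Friction and masses are not known exactly. Their poses are not given: they have to be found in the camera images.
- ramp_block: Loose aluminium block, 0.4 kg, standing on the dark mouse pad (3 mm thick), with a grippy brown cork facing on its sloping top. 80 mm long (x), 44 mm wide (y). Top slopes at 28 degrees: 20 mm high at the low end (-x), 62.5 mm at the high end (+x), 41.3 mm in the middle. Origin: centre of the underside; z up.
- wedge: Loose wedge-shaped aluminium offcut, about 0.18 kg, 40 mm wide (its y), lying at the start on its slanted face. Origin: centre of that face (70 mm along x); z square to it, up at the start. Its flat top is at 28 degrees to it; thin end 12 mm at +x, thick end 45 mm, bulged, at -x. Seated with x up the slope, its top is level, centred 69.7 mm over the centre of the block's underside.
- wedge_top (a point): Centre of the wedge's flat top face, 62 x 40 mm. Own axes: z square to that face, outward (tilted 28 degrees from vertical at the start), x along the face to the thin end, y the wedge's y. In the wedge's frame at x +13.3, z +25.1 mm. The slanted face lies 28.4 mm below it along its z, 0.53 mm deeper per mm towards the thick end.
- angle_piece: Loose angle-shaped aluminium offcut, about 0.14 kg, on the desk: a column with flat foot 36 (x) x 30 mm (y), 36 mm tall, one top corner cut off, and at its top an arm 30 mm wide, 12 mm thick, towards +x, ending 52 mm from the column's middle, its top level with the column's. Centre of mass 8 mm from the column's middle, arm side. Origin: centre of the foot's underside; z up.
- tip_of_arm (a point): End of the angle piece's arm, 50 mm along x and 30 mm above the foot in the angle piece's frame.
- capacitor: Bystander: dark cylinder-shaped capacitor, 18 mm across, 31 mm tall, loose, standing on the desk. Origin: centre of its underside.
- battery: Bystander: nine-volt block battery, 18 x 26 x 48 mm, loose, standing on the desk. Origin: centre of its underside.
There are look-alikes about, which are no part of the job. What is shaped like the angle_piece but black or blue is not meant.

How it is judged:
On the way:
1. the wedge rests squarely on the slope with its top level, let go (angle between wedge_top's own z axis and vertical below 0.07 rad and x of wedge_top in the frame of ramp_block between -0.015 and 0.015 m and y of wedge_top in the frame of ramp_block between -0.012 and 0.012 m and z of wedge_top in the frame of ramp_block between 0.059 and 0.081 m and angle between the x axis of wedge_top and the x axis of ramp_block, either way round below 0.2 rad and contact force between the fingers and wedge below 0.1 N and linear speed of wedge below 0.02 m/s), for 0.2 s.
At the end, for the whole second after the job is handed in: Wedge top level within 4 deg, centred on the block within 15 mm lengthwise, 12 mm across, in line within 11 deg; angle piece upright within 5 deg, foot flat within 15/10 mm of the wedge top's centre, arm over the low end within 17 deg; block moved under 25 mm; all at rest (angle between wedge_top's own z axis and vertical below 0.07 rad and x of wedge_top in the frame of ramp_block between -0.015 and 0.015 m and y of wedge_top in the frame of ramp_block between -0.012 and 0.012 m and z of wedge_top in the frame of ramp_block between 0.059 and 0.081 m and angle between the x axis of wedge_top and the x axis of ramp_block, either way round below 0.2 rad and x of angle_piece in the frame of wedge_top between -0.015 and 0.015 m and y of angle_piece in the frame of wedge_top between -0.01 and 0.01 m and z of angle_piece in the frame of wedge_top between -0.004 and 0.004 m and angle between angle_piece's own z axis and vertical below 0.09 rad and angle between the x axis of angle_piece and the x axis of ramp_block, either way round below 0.3 rad and x of tip_of_arm in the frame of ramp_block below -0.03 m and distance of ramp_block from where it was at the start of the episode below 0.025 m and linear speed of each of wedge, angle_piece below 0.02 m/s); the robot touches nothing.
It fails at once if the capacitor or the battery is moved by more than 25 mm or tipped (distance of any of capacitor, battery from where it was at the start of the episode above 0.025 m or angle between any of capacitor, battery's own z axis and vertical above 0.5 rad).
It fails at once if the wedge touches the block while its top is more than 8 degrees off level (an edge would dent the cork) (contact force between wedge and ramp_block above 0.5 N and angle between wedge_top's own z axis and vertical above 0.14 rad).
It fails at once if a piece is dropped (falls free at over 0.3 m/s, which is about 5 mm) ((contact force between wedge and anything else below 0.01 N and linear speed of wedge above 0.3 m/s) or (contact force between angle_piece and anything else below 0.01 N and linear speed of angle_piece above 0.3 m/s)).
It fails at once if a piece is pressed on the stack with over 80 N (contact force between wedge and ramp_block above 80 N or contact force between angle_piece and wedge above 80 N).
It also fails if it takes over 64 s, if anything falls off the work surface, if the arm or the gripper's body presses on something with over 40 N, if the wrist force passes 120 N, or if a joint passes its speed limit or range.

### The arm

A 6-joint arm with a two-finger parallel gripper is mounted at the origin on a cart in front of the work surface, level with it; the furniture and walls round the work are solid. World frame = base frame: x ahead of the robot, y to its left, z up, the work surface at z = 0. Lengths are in m, angles in rad, forces in N, time in s.
With the tool pointing down it reaches from about 0.225 to 0.875 m from the base axis. Payload 3.4 kg.
Tool frame: the origin (TCP) lies between the finger pads; the fingertips stand 22 mm ahead of it and the grasp point (between the pads) lies 3 mm ahead of it (manip.finger_overhang is the distance from the TCP to the fingertips, in m); z points along the fingers, y is the line along which they close (so a half turn about z gives the same grasp; the last joint's range is limited). The gripper opens to 85 mm and grips with 20 to 120 N. Pads are 22 mm wide; open, the fingers measure 114 mm over their backs; the gripper's body (76 mm by 85 mm) begins 54 mm behind the grasp point. The pads swing forward as they close: fully open they stand 13 mm farther back than shut.
Start: joints at [1.06, 0.276, 1.505, -0, 1.361, -0.121], TCP at [0.219, 0.532, 0.229] pointing down, gripper open.
Joint ranges: [-2.89, 2.89], [-0.75, 2.08], [0.22, 2.7], [-1.18, 4.32], [0.11, 2.71], [-2.7, 2.7]. Speed limits (rad/s): [2.57, 2.57, 3.14, 3.14, 3.14, 3.14].

### API

Orientations are given as a unit quaternion [w, x, y, z].
In Python, from rig import get_state, eyes, order, manip gives the robot as it stands.
- The arm moves only by the tool drive_tool, never from a script. Its argument "rows" is a list of rows, each a list of 4 numbers: the shift along the tool's x, y, z in units of 25 mm (1.0 is 25 mm), then the turn about the tool's z in units of 6 degrees (1.0 is 6 degrees). A call has exactly 8 rows; each row is the pose to reach, as a shift and turn from the pose commanded when the call began, along the tool's axes at that moment; what a row does not reach only later rows make up. A row lasts 1/12 s, in which the tool goes at most 41.7 mm and 7.16 degrees, less where a joint would pass 70% of its speed; a pose out of reach is approached as far as the arm can. A call with a gripper value outside its range is refused whole. "grip" is the finger opening in mm, from 0 to 85.4, set as the call begins (left out, the last holds). The fingers move at their own pace and stop on an object; "newtons" is the grip in N (left out, the last holds). Time passes only in rows, so rows that repeat a pose let the fingers close, or fill a call up. It gives the time, the measured TCP pose, the force, the opening and the grip force at its end, in the units of the state.
- get_state(): the state, without advancing time (a new reading comes with each control period).
- eyes.get_image(name): name is "side" or "top" or "wrist"; returns (picture, depth): 480x640x3 uint8, red, green, blue; 480x640 float32, m along the optical axis (not along the pixel's ray), 0 where there is no reading.
- eyes.camera_info(name): a dict with "fx", "fy", "cx", "cy" (pixels), "R" (3x3) and "t" (3): a world point X has camera coordinates R X + t. Camera axes: x right, y down, z forward; pixel columns grow to the right and rows downward; lengths in m; the calibration is good to about 2 mm. A picture is of the moment at which its call begins: read the wrist's pose just before it. camera_info takes no time and is no camera call; for the wrist camera it gives the pose at the moment of the call.
- order.sign_off(): hands the job in; it is judged then, once.
The state is a dict: "clock": time; "qpos": joint angles; "qd": joint speeds; "effort": joint torques, N m; "position": TCP position; "ee_rot": TCP orientation; "contact_force": force on the tool from outside, world axes, zero at the start; "moment": the same for the moment, N m; "width": finger opening in m; "gripper_force": force on a finger pad.
Only numpy, scipy, OpenCV 4.12 (cv2) and the standard library are available. Lean on these libraries where they do the work, as an engineer would, in place of code of your own. Each camera call takes 0.05 s, during which the arm holds its last target. There are 200 camera calls.

## Working session

There is one attempt and no reset: what is moved stays moved. The work goes in short steps, Python scripts to look and compute and a tool call to move; the robot and the scene stay as the last step left them, time stands still between calls to the robot, and variables do not carry over. Pictures are saved under pics/ and viewed, at most 10 in all, crops included, and the job is handed in when it is done.

Besides the shell and the picture viewer there is one more tool, called after "Call:" as name(argument=value, ...) on one line, values as JSON. drive_tool: Moves the arm, as the interface text tells. Its arguments: {"type":"object","properties":{"rows":{"type":"array","items":{"type":"array","items":{"type":"number"}}},"grip":{"type":"number"},"newtons":{"type":"number"}},"required":["rows"]}

```bash
ls; mkdir -p pics; python3 - <<'E'
from rig import get_state, eyes, order, manip
import cv2,numpy as np
print(get_state()); print([a for a in dir(manip) if a[0]!='_'])
for n in ("side","top","wrist"):
    c=eyes.camera_info(n); im,d=eyes.get_image(n)
    np.savez(f"{n}0.npz",im=im,d=d,**c)
    cv2.imwrite(f"pics/{n}0.png",im[:,:,::-1]); print(n,c)
E
```

```text
pics
{'clock': 0.0, 'qpos': array([ 1.05999880e+00,  2.76602416e-01,  1.50611184e+00, -3.65126053e-05,
        1.36071619e+00, -1.21005113e-01]), 'qd': array([-1.82749868e-05,  1.02806097e-04,  2.21198575e-03,  6.13678102e-04,
       -1.32956341e-04,  1.39177423e-03]), 'effort': array([-3.19619157e-04, -4.16772008e+01, -2.45813781e+01, -2.59153276e-04,
        1.07662805e-02,  2.06203464e-05]), 'position': array([0.21825732, 0.53139501, 0.22804398]), 'ee_rot': array([-2.68507952e-04,  1.93660873e-01,  9.81068102e-01, -8.78970645e-04]), 'contact_force': array([-1.18349548, -0.33567201,  0.68727192]), 'moment': array([-0.03671026, -0.01494567, -0.010959  ]), 'gripper_force': 0.0, 'width': 0.08550981376746572}
['MotionError', 'finger_overhang']
side {'fx': 451.1218482095919, 'fy': 451.1218482095919, 'cx': 318.12354186858914, 'cy': 236.38668253187842, 'R': array([[ 0.90639302, -0.42242968,  0.0022019 ],
       [-0.23757494, -0.5140526 , -0.82420148],
       [ 0.34929906,  0.74652735, -0.5662924 ]]), 't': array([-0.46395447,  0.2045296 ,  1.07397123])}
top {'fx': 476.0572110510417, 'fy': 476.0572110510417, 'cx': 316.28494049107974, 'cy': 236.92440922295538, 'R': array([[ 0.10983375, -0.99394415,  0.00340349],
       [-0.9701615 , -0.10794911, -0.21710286],
       [ 0.21615552,  0.02054329, -0.9761428 ]]), 't': array([-8.87682938e-04,  5.52934034e-01,  9.96754164e-01])}
wrist {'fx': 399.9319078142784, 'fy': 399.9319078142784, 'cx': 321.4174269418471, 'cy': 235.92942934088714, 'R': array([[ 0.38045903,  0.92479693, -0.00124737],
       [ 0.87559637, -0.35978331,  0.322315  ],
       [ 0.29762714, -0.12371984, -0.94663165]]), 't': array([-0.57486898, -0.04074165,  0.38188065])}
```

View pics/side0.png

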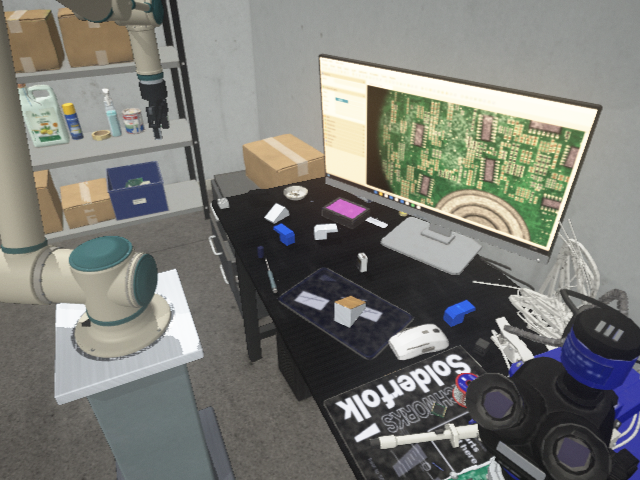

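View pics/top0.png

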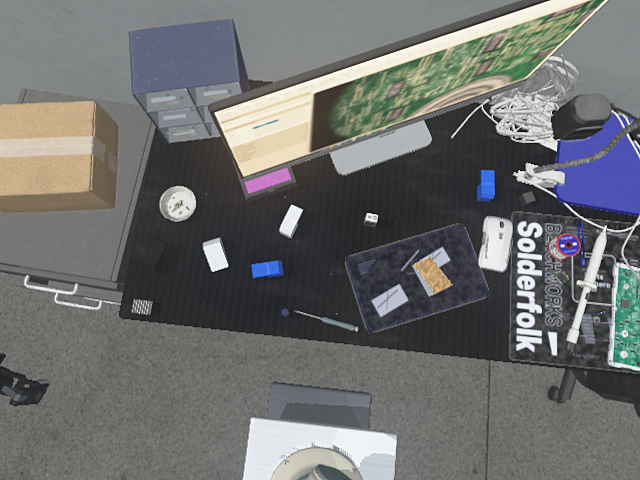

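```bash
cat > h.py <<'E'
import numpy as np,cv2
from rig import get_state,eyes
def cloud(z):
    d=z['d']; v,u=np.mgrid[0:480,0:640]
    P=np.stack([(u-z['cx'])/z['fx']*d,(v-z['cy'])/z['fy']*d,d],-1)
    return (P-z['t'])@z['R']
E
python3 - <<'E'
from h import *
ims=[]
for n,r in (("top",(180,190,220,165)),("top",(340,200,160,120)),("side",(215,190,140,105)),("side",(300,250,140,105))):
    z=np.load(f"{n}0.npz"); x,y,w,h=r
    ims.append(cv2.resize(z['im'][y:y+h,x:x+w,::-1],(400,300),interpolation=cv2.INTER_CUBIC))
cv2.imwrite("pics/c1.png",np.vstack([np.hstack(ims[:2]),np.hstack(ims[2:])]))
z=np.load("top0.npz");P=cloud(z)
for nm,(x,y) in dict(wedge=(215,254),ang=(290,221),bat=(371,219),ramp=(432,275),cap=(285,312),blue=(267,269),black=(165,255),pad=(370,300)).items():
    print(nm,P[y,x].round(3))
# heights over desk regions
for nm,(x0,y0,x1,y1) in dict(wedge=(195,230,240,280),ang=(270,198,310,245),ramp=(405,245,460,305),cap=(275,300,295,325),bat=(358,205,385,232)).items():
    Q=P[y0:y1,x0:x1]; m=(Q[...,2]>0.012)
    p=Q[m]; print(nm,m.sum(),p.min(0).round(3),p.max(0).round(3),cv2.minAreaRect(p[:,:2].astype(np.float32)*1000))
E
```

```text
wedge [0.492 0.285 0.028]
ang [0.586 0.125 0.035]
bat [ 0.608 -0.059  0.046]
ramp [ 0.496 -0.205  0.044]
cap [0.38  0.111 0.031]
blue [0.471 0.163 0.028]
black [0.481 0.407 0.   ]
pad [ 0.43  -0.077  0.001]
wedge 533 [0.321 0.038 0.012] [0.534 0.319 1.093] ((409.177490234375, 187.33103942871094), (340.60528564453125, 61.959190368652344), 49.09593963623047)
ang 422 [0.321 0.038 0.012] [0.628 0.146 1.093] ((471.0018005371094, 98.08627319335938), (317.5880126953125, 57.69462585449219), 11.43494701385498)
ramp 834 [ 0.321 -0.243  0.012] [0.542 0.038 1.093] ((425.0039978027344, -87.60845947265625), (79.34268188476562, 323.809326171875), 32.08361053466797)
cap 62 [0.321 0.038 0.014] [0.389 0.12  1.093] ((354.509765625, 77.47319030761719), (102.88710021972656, 17.05095863342285), 51.54996109008789)
bat 136 [ 0.321 -0.074  0.013] [0.623 0.038 1.093] ((470.8848876953125, -19.40552520751953), (28.194847106933594, 319.8529357910156), 73.96087646484375)
```

View pics/c1.png

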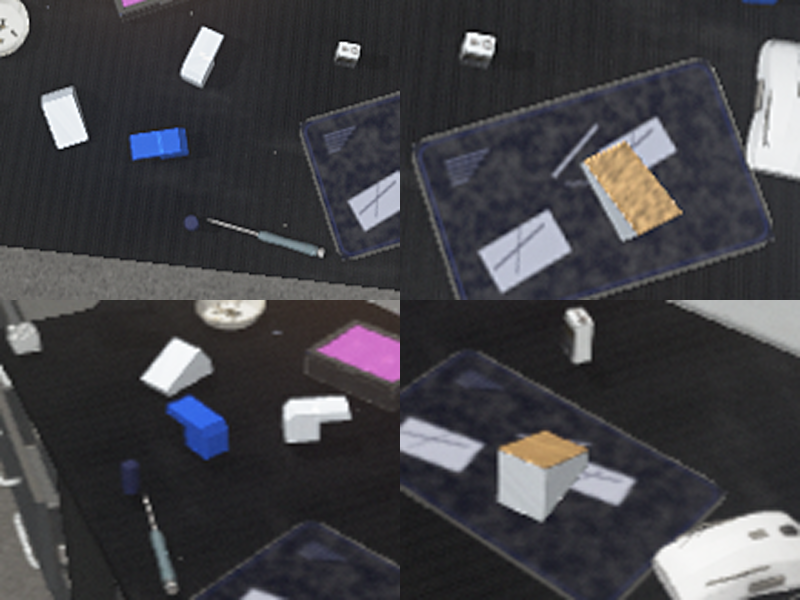

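```bash
cat >> h.py <<'E'
from scipy.optimize import least_squares
POLY=dict(wedge=[(-35,0),(35,0),(40.6,10.6),(-14.1,39.7)],angle=[(-18,0),(18,0),(18,24),(52,24),(52,36),(-10,36),(-18,28)],
 ramp=[(-40,0),(40,0),(40,62.5),(-40,20)],bat=[(-9,0),(9,0),(9,48),(-9,48)],cap=[(-9,0),(9,0),(9,31),(-9,31)])
WID=dict(wedge=40,angle=30,ramp=44,bat=26,cap=18)
def sdf(n,q):
    c=(np.array(POLY[n])*10).astype(np.int32).reshape(-1,1,2)
    a=-np.array([cv2.pointPolygonTest(c,(float(x)*10,float(z)*10),True) for x,z in q[:,[0,2]]])/10
    b=np.abs(q[:,1])-WID[n]/2
    return np.where((a>0)&(b>0),np.hypot(np.maximum(a,0),np.maximum(b,0)),np.maximum(a,b))
def fit(n,p,z0=0.,yaws=np.arange(0,360,30)):
    p=p*1000; m=p[:,:2].mean(0); best=None
    def res(s):
        c,sn=np.cos(s[2]),np.sin(s[2]); d=p-[s[0],s[1],z0*1000]
        return sdf(n,np.c_[c*d[:,0]+sn*d[:,1],-sn*d[:,0]+c*d[:,1],d[:,2]])
    for y in yaws:
        r=least_squares(res,[m[0],m[1],np.radians(y)],loss='soft_l1',f_scale=1.5,x_scale=[10,10,.3],diff_step=1e-3)
        if best is None or r.cost<best[0]: best=(r.cost,r.x)
    s=best[1]; r=res(s)
    return s[:2]/1000,np.degrees(s[2]),np.sqrt(np.mean(r**2)),best[0]
def near(P,c,rad,zmin,zmax=.09):
    Q=P.reshape(-1,3); m=(np.hypot(Q[:,0]-c[0],Q[:,1]-c[1])<rad)&(Q[:,2]>zmin)&(Q[:,2]<zmax); return Q[m]
E
python3 - <<'E'
from h import *
C={n:cloud(np.load(n+'0.npz')) for n in('top','side')}
for n,c,r,zb in (('wedge',(.492,.285),.055,0),('angle',(.59,.125),.06,0),('ramp',(.496,-.2),.055,.003),('bat',(.608,-.059),.03,0),('cap',(.38,.111),.02,0)):
    for k in('top','side','both'):
        p=np.vstack([near(C[q],c,r,zb+.006) for q in C if k in(q,'both')])
        print(n,k,len(p),*fit(n,p,zb))
E
```

```text
wedge top 571 [0.5009556  0.29003335] 204.09765939164205 1.7599176108742054 583.2401692242843
wedge side 261 [0.50150665 0.28866111] 204.99581922075683 2.0534205174553843 338.238252334598
wedge both 832 [0.50134283 0.28919579] 204.661973112063 1.8740517544874653 939.2946376622552
angle top 428 [0.57758498 0.12853138] 340.10958757122916 2.294575756822495 503.9670931756717
angle side 248 [0.57947155 0.12857176] 340.2480063429518 1.8359188514873348 267.02999023883183
angle both 676 [0.57791621 0.12884516] 340.3383390878505 2.157110403128579 783.3169189561545
ramp top 838 [ 0.49784363 -0.20637555] 212.39992656990532 1.475238668346778 625.6071087661466
ramp side 657 [ 0.50119115 -0.20540471] 212.51908341824435 0.9326927778478675 233.03400497901762
ramp both 1495 [ 0.50019506 -0.20550655] 212.458410865129 1.558786284040988 1212.660570340434
bat top 142 [ 0.61441469 -0.06014346] -5.9709359969780325 2.0044937181763993 163.77106063138248
bat side 147 [ 0.61663607 -0.06049507] -1.2256519435000715 1.42789575988245 107.92907373470787
bat both 289 [ 0.61532644 -0.06038587] 354.26196169072097 1.8687675625847542 318.3534204777887
cap top 61 [0.38167376 0.11162049] 68.43761694863831 1.93384169868739 67.78212128850267
cap side 62 [0.38373204 0.11185004] 204.16660363188626 1.8008406279957985 62.79328635138204
cap both 123 [0.38331322 0.11158312] 311.8926613427398 1.9121771267146976 137.35720355450698
```

```bash
cat >> h.py <<'E'
from scipy.spatial.transform import Rotation as Rn
def go(pos,yaw,st=None):
    st=st or get_state(); w,x,y,z=st['ee_rot']; R=Rn.from_quat([x,y,z,w]).as_matrix()
    cur=np.degrees(np.arctan2(R[1,0],R[0,0]))
    d=R.T@(np.array(pos)-st['position'])/.025
    t=-((yaw-cur+180)%360-180)/6
    print('t',st['clock'],'pos',st['position'].round(4),'yaw',round(cur,1),'q6',round(np.degrees(st['qpos'][5])),'F',st['contact_force'].round(1),'w',round(st['width']*1000,1),'units',d.round(2),'turn',round(t,2)); return d,t
E
python3 - <<'E'
from h import *
go((.484,.281,.15),24.7); go((.484,.281,.026),24.7)
P=cloud(np.load('top0.npz'))
for x,y in((60,150),(110,190),(60,275),(110,290),(188,60)): print(P[y,x].round(3))
E
```

```text
t 0.15 pos [0.2183 0.5315 0.2282] yaw 157.7 q6 -7 F [-0.2  0.3  0.1] w 84.9 units [-13.64  -5.23   3.13] turn 22.16
t 0.15 pos [0.2183 0.5315 0.2282] yaw 157.7 q6 -7 F [-0.2  0.3  0.1] w 84.9 units [-13.64  -5.22   8.09] turn 22.16
[0.709 0.707 0.003]
[ 0.653  0.618 -0.107]
[ 0.422  0.734 -0.173]
[ 0.417  0.734 -0.495]
[0.845 0.353 0.234]
```

Call:
drive_tool(rows=[[-1.2,-0.5,0.3,1.1],[-2.6,-1,0.6,2.2],[-4,-1.5,0.9,3.3],[-5.4,-2.1,1.2,4.4],[-6.8,-2.6,1.5,5.5],[-8.2,-3.1,1.8,6.6],[-9.6,-3.7,2.2,7.7],[-11,-4.2,2.5,8.8]], grip=64, newtons=20)

```text
clock: 0.82
position: [0.4335, 0.3284, 0.1656]
ee_rot: [-0.0, 0.612, 0.791, -0.001]
contact_force: [0.7, 0.5, -0.3]
width: 0.064
gripper_force: 0.0
```

```bash
python3 -c "
from h import *
go((.484,.281,.09),24.7)"
```

```text
t 0.8167 pos [0.4335 0.3284 0.1656] yaw 104.5 q6 15 F [ 0.7  0.5 -0.3] w 64.0 units [-2.34  1.48  3.02] turn 13.31
```

Call:
drive_tool(rows=[[-0.4,0.3,0.4,1.15],[-0.8,0.5,0.8,2.3],[-1.2,0.8,1.2,3.45],[-1.6,1.0,1.6,4.6],[-2,1.2,2,5.75],[-2.34,1.48,2.4,6.9],[-2.34,1.48,2.7,8.05],[-2.34,1.48,3.02,9.2]])

```text
clock: 1.48
position: [0.4841, 0.2826, 0.0901]
ee_rot: [-0.0, 0.909, 0.417, -0.0]
contact_force: [-0.1, -0.5, -0.1]
width: 0.064
gripper_force: 0.0
```

```bash
python3 -c "
from h import *
go((.484,.281,.026),24.7)"
```

```text
t 1.4833 pos [0.4841 0.2826 0.0901] yaw 49.3 q6 64 F [-0.1 -0.5 -0.1] w 64.0 units [-0.05  0.04  2.56] turn 4.09
```

Finish the turn above, then look with the wrist camera to refine.

Call:
drive_tool(rows=[[-0.05,0.04,0,1.1],[-0.05,0.04,0,2.2],[-0.05,0.04,0,3.2],[-0.05,0.04,0,4.1],[-0.05,0.04,0,4.1],[-0.05,0.04,0,4.1],[-0.05,0.04,0,4.1],[-0.05,0.04,0,4.1]])

```text
clock: 2.15
position: [0.4837, 0.2816, 0.0909]
ee_rot: [-0.0, 0.976, 0.218, -0.0]
contact_force: [0.2, -0.2, -0.4]
width: 0.0639
gripper_force: 0.0
```

```bash
cat >> h.py <<'E'
def snap(n,tag):
    c=eyes.camera_info(n); im,d=eyes.get_image(n); np.savez(f"{n}_{tag}.npz",im=im,d=d,**c); cv2.imwrite(f"pics/{n}_{tag}.png",im[:,:,::-1]); return cloud(dict(d=d,**c))
E
python3 -c "
from h import *
P=snap('wrist','a')
p=near(P,(.501,.289),.055,.006,.045); print(len(p)); p=p[::max(1,len(p)//2500)]
print(fit('wedge',p,0,[205]))
go((.484,.281,.026),24.7)"
```

```text
8768
(array([0.49975547, 0.2912456 ]), np.float64(204.59539579210812), np.float64(1.6663941627459538), np.float64(2899.9038234039335))
t 2.2 pos [0.4837 0.2816 0.0909] yaw 25.1 q6 88 F [0.2 0.2 0.3] w 64.1 units [-0.    0.03  2.6 ] turn 0.07
```

View pics/wrist_a.png

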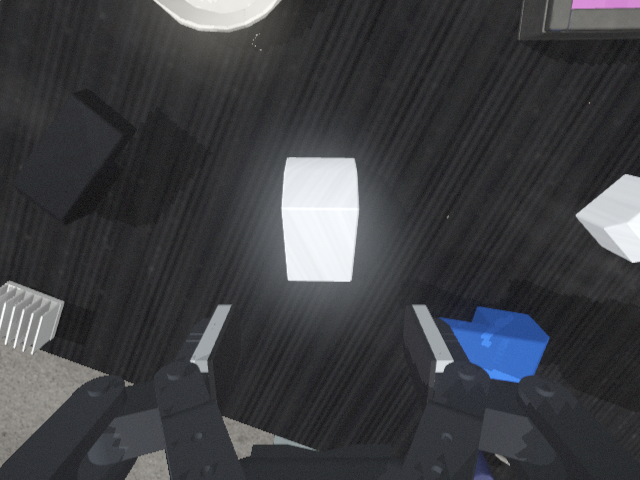

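Call:
drive_tool(rows=[[0,0.03,0.5,0],[0,0.03,1.0,0],[0,0.03,1.5,0],[0,0.03,2,0],[0,0.03,2.4,0],[0,0.03,2.6,0],[0,0.03,2.6,0],[0,0.03,2.6,0]])

```text
clock: 2.87
position: [0.4842, 0.281, 0.0259]
ee_rot: [-0.0, 0.976, 0.217, 0.0]
contact_force: [-0.0, 0.8, 1.2]
width: 0.0641
gripper_force: 0.0
```

Call:
drive_tool(rows=[[0,0,0,0],[0,0,0,0],[0,0,0,0],[0,0,0,0],[0,0,0,0],[0,0,0,0],[0,0,0,0],[0,0,0,0]], grip=30, newtons=20)

```text
clock: 3.53
position: [0.484, 0.281, 0.026]
ee_rot: [-0.0, 0.976, 0.217, 0.0]
contact_force: [-0.9, 0.6, 0.1]
width: 0.0301
gripper_force: 0.0
```

Call:
drive_tool(rows=[[0,0,-0.1,0],[0,0,-0.25,0],[0,0,-0.4,0],[0,0,-0.6,0],[0,0,-0.8,0],[0,0,-0.8,0],[0,0,-0.8,0],[0,0,-0.8,0]])

```text
clock: 4.2
position: [0.484, 0.2809, 0.046]
ee_rot: [-0.0, 0.976, 0.217, 0.0]
contact_force: [-0.3, -0.9, -0.5]
width: 0.0304
gripper_force: 0.0
```

```bash
python3 -c "
from h import *
go((.484,.281,.026),24.7); P=snap('side','b'); 
z=np.load('side_b.npz')
cv2.imwrite('pics/sb.png',cv2.resize(z['im'][150:255,215:355,::-1],(800,600),interpolation=cv2.INTER_CUBIC))
snap('wrist','b')"
```

```text
t 4.2 pos [0.484  0.2809 0.046 ] yaw 25.1 q6 88 F [-0.3 -0.9 -0.5] w 30.4 units [ 0.  -0.   0.8] turn 0.06
```

View pics/sb.png

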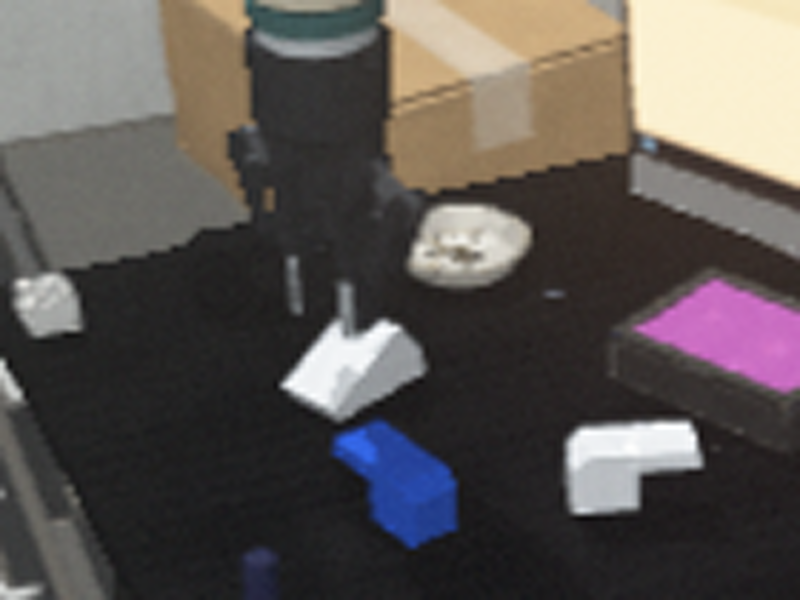

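```bash
python3 -c "
from h import *
from rig import manip
print(manip.finger_overhang)
z=np.load('side_b.npz')
def pj(z,X):
    c=z['R']@np.array(X)+z['t']; return (z['fx']*c[0]/c[2]+z['cx'],z['fy']*c[1]/c[2]+z['cy'])
n=np.array([-.42,.91,0]);T=np.array([.484,.281,.046])
for s in(-1,1):
  for h in(0,.022): 
    u,v=pj(z,T+s*.015*n-[0,0,h]); print('finger',s,h,'crop',(u-215)*800/140,(v-150)*600/105)
P=cloud(z)
for cx,cy in((345,320),(345,300),(295,305),(345,370),(370,360)):
    u=int(215+cx*140/800);v=int(150+cy*105/600); print(cx,cy,P[v,u].round(3))
Q=near(P,(.5,.29),.055,.006,.045); q=Q[::1]; 
W=cloud(np.load('wrist_b.npz')); p=near(W,(.501,.289),.055,.006,.05); print(len(p),p.max(0))
print('side wedge',fit('wedge',Q,0,[205]))
"
```

```text
0.022
finger -1 0 crop 348.73905140429156 335.0203238596555
finger -1 0.022 crop 350.7456222475006 369.06011685343725
finger 1 0 crop 310.1780369956064 316.95073189300956
finger 1 0.022 crop 312.49440973813046 350.7702353582567
345 320 [0.484 0.257 0.063]
345 300 [0.485 0.258 0.076]
295 305 [ 0.497  0.39  -0.   ]
345 370 [0.489 0.277 0.021]
370 360 [0.499 0.265 0.029]
12899 [0.53629587 0.32220268 0.04992773]
side wedge (array([0.50162836, 0.28889473]), np.float64(203.3423157725917), np.float64(2.0790247184897286), np.float64(304.6177984149209))
```

View pics/wrist_b.png

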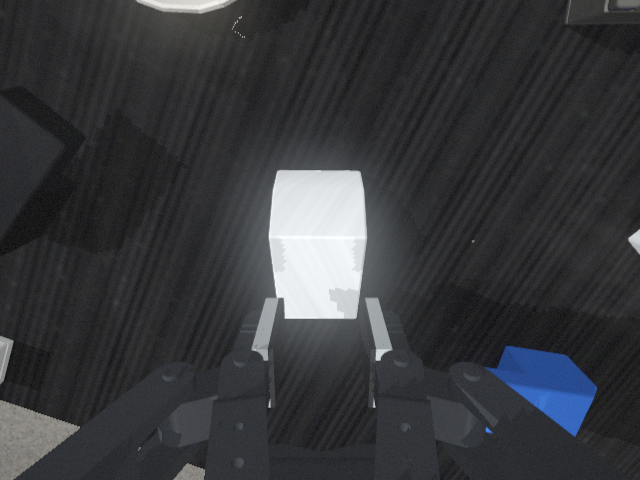

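```bash
python3 -c "
from h import *
W=cloud(np.load('wrist_b.npz'));A=cloud(np.load('wrist_a.npz'))
for p in((270,303),(268,340),(371,303),(374,340),(322,310),(320,250)): print(p,W[p[1],p[0]].round(4))
for p in((222,310),(210,350),(422,310)): print(p,A[p[1],p[0]].round(4))
P=cloud(np.load('side_b.npz'));Q=near(P,(.484,.281),.045,.04,.1)
for lo in np.arange(.04,.1,.006):
  q=Q[(Q[:,2]>=lo)&(Q[:,2]<lo+.006)]; print(round(lo,3),len(q),q.mean(0).round(3) if len(q) else '')
go((.484,.281,.026),24.7)
"
```

```text
(270, 303) [0.485  0.3041 0.0579]
(268, 340) [0.4864 0.302  0.0829]
(371, 303) [0.5011 0.2698 0.058 ]
(374, 340) [0.4995 0.2709 0.0809]
(322, 310) [0.4696 0.2753 0.0166]
(320, 250) [0.5047 0.2927 0.0362]
(222, 310) [0.4773 0.32   0.1077]
(210, 350) [0.4785 0.3181 0.1326]
(422, 310) [0.5087 0.2548 0.1089]
0.04 0 
0.046 8 [0.485 0.281 0.05 ]
0.052 17 [0.486 0.278 0.055]
0.058 24 [0.486 0.273 0.061]
0.064 22 [0.485 0.275 0.067]
0.07 23 [0.486 0.277 0.073]
0.076 26 [0.486 0.275 0.079]
0.082 23 [0.483 0.278 0.085]
0.088 23 [0.479 0.284 0.092]
0.094 28 [0.479 0.284 0.097]
t 4.3 pos [0.4838 0.2809 0.0457] yaw 25.1 q6 88 F [0.  0.6 0.2] w 30.0 units [ 0.01 -0.    0.79] turn 0.06
```

Call:
drive_tool(rows=[[0,0,0,0],[0,0,0,0],[0,0,0,0],[0,0,0.4,0],[0,0,0.8,0],[0,0,1.2,0],[0,0,1.4,0],[0,0,1.4,0]], grip=54)

```text
clock: 4.97
position: [0.4826, 0.2803, 0.0088]
ee_rot: [0.0, 0.976, 0.217, -0.002]
contact_force: [-1.3, 0.2, 0.3]
width: 0.054
gripper_force: 0.0
```

Call:
drive_tool(rows=[[0,0,0.05,0],[0,0,0.1,0],[0,0,0.15,0],[0,0,0.2,0],[0,0,0.25,0],[0,0,0.3,0],[0,0,0.3,0],[0,0,0.3,0]])

```text
clock: 5.63
position: [0.484, 0.2809, 0.0034]
ee_rot: [-0.0, 0.976, 0.217, 0.0]
contact_force: [-0.1, 0.2, -0.2]
width: 0.0538
gripper_force: 0.0
```

```bash
python3 -c "
from h import *
go((.484,.281,.0),24.7); W=snap('wrist','c')
z=np.load('wrist_c.npz'); n=np.array([-.42,.91]); 
Q=W.reshape(-1,3); d=Q[:,:2]-[.484,.281]; s=d@n; t=d@np.array([.91,.42])
for sg in(1,-1):
  m=(sg*s>.022)&(sg*s<.045)&(t>-.02)&(t<.02)&(Q[:,2]<.07)
  print(sg,np.percentile(Q[m][:,2],[0,5,20,50]) if m.any() else '')
"
```

```text
t 5.6333 pos [0.484  0.2809 0.0034] yaw 25.1 q6 88 F [-0.1  0.2 -0.2] w 53.8 units [-0.   -0.    0.14] turn 0.06
1 [-0.00142745  0.00033855  0.0017044   0.04187741]
-1 [-0.00134529  0.00017205  0.00103722  0.04106356]
```

View pics/wrist_c.png

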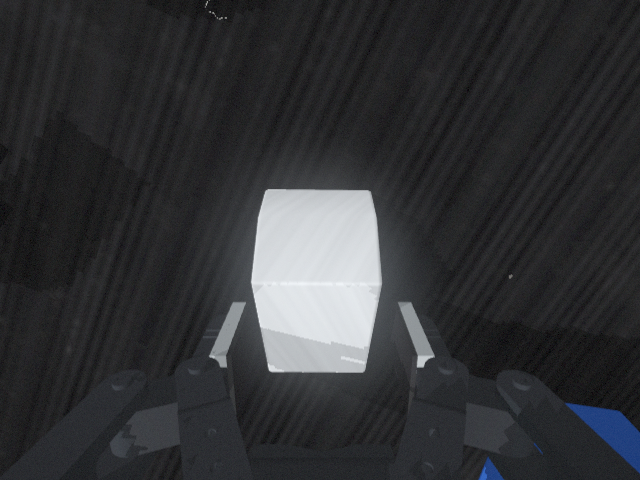

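```bash
python3 -c "
from h import *
W=cloud(np.load('wrist_c.npz'))
for p in((240,306),(236,312),(226,345),(405,306),(409,315),(420,345),(317,330),(317,284),(317,365)): print(p,W[p[1],p[0]].round(4))
"
```

```text
(240, 306) [0.4809 0.3139 0.0185]
(236, 312) [0.4804 0.3144 0.0224]
(226, 345) [0.4814 0.3135 0.0435]
(405, 306) [0.5063 0.2586 0.0176]
(409, 315) [0.5068 0.259  0.0252]
(420, 345) [0.5063 0.259  0.0427]
(317, 330) [0.4894 0.2866 0.0284]
(317, 284) [0.5107 0.2962 0.0404]
(317, 365) [0.4666 0.2762 0.0142]
```

Call:
drive_tool(rows=[[0,0,0.08,0],[0,0,0.14,0],[0,0,0.14,0],[0,0,0.14,0],[0,0,0.14,0],[0,0,0.14,0],[0,0,0.14,0],[0,0,0.14,0]], grip=30, newtons=20)

```text
clock: 6.35
position: [0.4843, 0.2813, 0.0012]
ee_rot: [-0.0, 0.976, 0.217, 0.001]
contact_force: [-1.7, 0.1, 9.1]
width: 0.0398
gripper_force: 19.7
```

Call:
drive_tool(rows=[[0,0,-0.1,0],[0,0,-0.2,0],[0,0,-0.3,0],[0,0,-0.4,0],[0,0,-0.5,0],[0,0,-0.6,0],[0,0,-0.7,0],[0,0,-0.7,0]])

```text
clock: 7.02
position: [0.4844, 0.2811, 0.0179]
ee_rot: [-0.0, 0.976, 0.217, 0.0]
contact_force: [0.5, 0.0, -1.5]
width: 0.0397
gripper_force: 20.8
```

```bash
cat >> h.py <<'E'
def pitch(P,c,rad=.06,zmin=.008,zmax=.12):
    "fit wedge with free pitch: returns wedge_top pos, pitch (0=start,28=level), yaw"
    p=near(P,c,rad,zmin,zmax); p=p[::max(1,len(p)//1500)]*1000
    def res(s):
        R=Rn.from_euler('ZY',[s[3],-s[4]]).as_matrix(); return sdf('wedge',(p-s[:3])@R)
    best=None
    for a in(0,.25,.5):
        r=least_squares(res,[*p.mean(0)[:2],p[:,2].mean()-10,YAW,a],loss='soft_l1',f_scale=1.,x_scale=[10,10,10,.3,.3],diff_step=1e-3)
        if best is None or r.cost<best.cost: best=r
    s=best.x; R=Rn.from_euler('ZY',[s[3],-s[4]]).as_matrix()
    return dict(org=s[:3].round(1),top=(s[:3]+R@[13.3,0,25.1]).round(1),yaw=np.degrees(s[3]).round(1),pitch=np.degrees(s[4]).round(1),rms=np.sqrt(np.mean(res(s)**2)).round(2),n=len(p))
YAW=np.radians(204.6)
E
python3 -c "
from h import *
go((.484,.281,.0),24.7); s=get_state(); print(s['gripper_force'],s['contact_force'],s['moment'])
for k in('side','top','wrist'):
    P=snap(k,'d'); print(k,pitch(P,(.505,.291),.05,.006,.05))
z=np.load('side_d.npz');w=np.load('wrist_d.npz')
cv2.imwrite('pics/sd.png',np.hstack([cv2.resize(z['im'][180:240,235:315,::-1],(400,300),interpolation=cv2.INTER_CUBIC),cv2.resize(w['im'][:,:,::-1],(400,300))]))
"
```

```text
t 7.0167 pos [0.4844 0.2811 0.0179] yaw 25.1 q6 88 F [ 0.5  0.  -1.5] w 39.7 units [-0.02 -0.    0.72] turn 0.06
20.8076018281281 [ 0.45601919  0.03340149 -1.52189269] [0.03196352 0.03722585 0.0375962 ]
side {'org': array([503.4, 285.8,  18.7]), 'top': array([492.1, 279.1,  43.9]), 'yaw': np.float64(210.4), 'pitch': np.float64(0.4), 'rms': np.float64(5.15), 'n': 233}
top {'org': array([506.4, 278.1,  17.2]), 'top': array([493.5, 272.4,  41.8]), 'yaw': np.float64(203.8), 'pitch': np.float64(-1.8), 'rms': np.float64(2.67), 'n': 132}
wrist {'org': array([501. , 290.9,  18.6]), 'top': array([488.8, 285. ,  43.6]), 'yaw': np.float64(205.7), 'pitch': np.float64(-0.5), 'rms': np.float64(2.96), 'n': 1619}
```

View pics/sd.png

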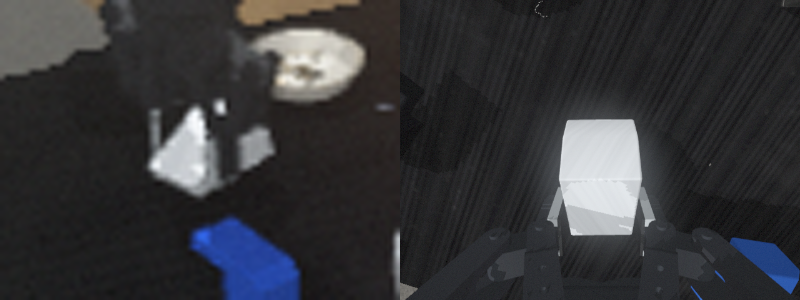

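```bash
python3 -c "
from h import *
P=cloud(np.load('top0.npz'))
def box(nm,x0,y0,x1,y1,zm):
    Q=P[y0:y1,x0:x1].reshape(-1,3); Q=Q[(Q[:,2]>zm)&(Q[:,2]<.2)]
    r=cv2.minAreaRect((Q[:,:2]*1000).astype(np.float32)); print(nm,len(Q),np.percentile(Q[:,2],[5,25,50,75,95]).round(3),np.round(r[0]),np.round(r[1]),round(r[2],1), 'corners',cv2.boxPoints(r).round().tolist())
box('tray',236,158,305,202,.006)
box('blue',245,255,292,282,.006)
box('blue2',470,165,500,205,.006)
box('dish',155,180,200,225,.006)
box('base',325,120,435,176,.004)
"
```

```text
tray 1693 [0.02  0.029 0.032 0.144 0.187] [694. 183.] [ 79. 152.] 22.7 corners [[628.0, 238.0], [687.0, 98.0], [760.0, 128.0], [701.0, 269.0]]
blue 445 [0.022 0.032 0.034 0.036 0.038] [477. 165.] [41. 70.] 14.7 corners [[449.0, 194.0], [466.0, 126.0], [506.0, 137.0], [488.0, 204.0]]
blue2 463 [0.013 0.03  0.034 0.036 0.038] [ 729. -324.] [68. 33.] 1.7 corners [[694.0, -308.0], [695.0, -341.0], [763.0, -339.0], [762.0, -306.0]]
dish 477 [0.006 0.008 0.012 0.016 0.019] [611. 395.] [97. 84.] 10.6 corners [[556.0, 428.0], [571.0, 345.0], [666.0, 363.0], [651.0, 445.0]]
base 3325 [0.005 0.007 0.008 0.13  0.184] [800. -63.] [129. 275.] 10.8 corners [[711.0, 60.0], [763.0, -209.0], [889.0, -185.0], [837.0, 84.0]]
```

Call:
drive_tool(rows=[[0,0,0.15,0],[0,0,0.3,0],[0,0,0.45,0],[0,0,0.55,0],[0,0,0.62,0],[0,0,0.66,0],[0,0,0.69,0],[0,0,0.7,0]])

```text
clock: 7.83
position: [0.4836, 0.2808, 0.0012]
ee_rot: [0.0, 0.976, 0.217, -0.0]
contact_force: [-4.7, -2.4, 12.6]
width: 0.0393
gripper_force: 22.3
```

Call:
drive_tool(rows=[[0,0,0,0],[0,0,0,0],[0,0,0,0],[0,0,0,0],[0.2,0,0,0],[0.45,0,0,0],[0.7,0,0,0],[0.73,0,0,0]], grip=56)

```text
clock: 8.5
position: [0.5028, 0.2896, 0.0]
ee_rot: [-0.0, 0.976, 0.217, 0.001]
contact_force: [0.2, 0.4, -0.2]
width: 0.0561
gripper_force: 0.0
```

```bash
python3 -c "
from h import *
d=cloud(np.load('wrist_d.npz'))
for p in((256,306),(254,312),(647-385,310),(384,306),(386,312)): print(p,d[p[1],p[0]].round(4))
W=snap('wrist','e')
import h
print(pitch(W,(.505,.291),.05,.006,.05)); go((.5,.29,0),24.7)
p=near(W,(.501,.289),.05,.006,.045); p=p[::max(1,len(p)//2500)]
print(fit('wedge',p,0,[205]))
"
```

```text
(256, 306) [0.4833 0.3086 0.0322]
(254, 312) [0.4835 0.3087 0.0369]
(262, 310) [0.4932 0.3075 0.0503]
(384, 306) [0.5038 0.2664 0.0334]
(386, 312) [0.5034 0.2659 0.0369]
{'org': array([500.3, 290.8,   2.1]), 'top': array([487.9, 284.6,  26.9]), 'yaw': np.float64(206.4), 'pitch': np.float64(-1.3), 'rms': np.float64(6.7), 'n': 1570}
t 8.55 pos [ 5.021e-01  2.893e-01 -1.000e-04] yaw 25.1 q6 88 F [ 0.6 -0.1  0.3] w 55.9 units [-0.06 -0.06 -0.  ] turn 0.06
(array([0.50038926, 0.29043105]), np.float64(206.00729298733185), np.float64(6.483045145162442), np.float64(12237.040935649571))
```

Call:
drive_tool(rows=[[0,0.03,0.06,0],[0,0.03,0.06,0],[0,0.03,0.06,0],[0,0.03,0.06,0],[0,0.03,0.06,0],[0,0.03,0.06,0],[0,0.03,0.06,0],[0,0.03,0.06,0]], grip=30, newtons=25)

```text
clock: 9.22
position: [0.5007, 0.2879, -0.0017]
ee_rot: [0.0, 0.976, 0.217, -0.0]
contact_force: [-0.0, 0.3, -1.5]
width: 0.0397
gripper_force: 26.4
```

Call:
drive_tool(rows=[[0,0,-0.3,0],[0,0,-0.7,0],[0,0,-1.1,0],[0,0,-1.5,0],[0,0,-1.9,0],[0,0,-2.3,0],[0,0,-2.7,0],[0,0,-2.8,0]])

```text
clock: 9.88
position: [0.5021, 0.2885, 0.0708]
ee_rot: [-0.0, 0.976, 0.217, 0.002]
contact_force: [0.9, -0.4, -1.6]
width: 0.0395
gripper_force: 26.3
```

```bash
python3 -c "
from h import *
s=get_state(); print(s['position'],s['contact_force'],s['gripper_force'],s['width'])
P=snap('wrist','f')
p=near(P,(.505,.291),.05,.055,.115); print(len(p), p.min(0),p.max(0))
print(pitch(P,(.505,.291),.05,.055,.115))
z=np.load('side0.npz');w=np.load('wrist_f.npz')
C=cloud(z); q=near(C,(.477,.165),.05,.033,.045); print(q.mean(0)); r=cv2.minAreaRect((q[:,:2]*1000).astype(np.float32)); print(r,cv2.boxPoints(r).round())
C=cloud(np.load('top0.npz')); q=near(C,(.477,.165),.05,.031,.045); print(q.mean(0)); r=cv2.minAreaRect((q[:,:2]*1000).astype(np.float32)); print(r,cv2.boxPoints(r).round())
for k in('top','side'): print(fit('angle',near(cloud(np.load(k+'0.npz')),(.477,.165),.05,.006,.05)))
"
```

```text
[0.50207146 0.28854658 0.07082984] [ 0.94424974 -0.43143073 -1.60044184] 26.335454592481256 0.03946105222328602
24717 [0.45621878 0.25434496 0.07358207] [0.53905708 0.32283447 0.11499936]
{'org': array([501.9, 289.9,  74.7]), 'top': array([489.3, 283.9,  99.4]), 'yaw': np.float64(205.4), 'pitch': np.float64(-1.5), 'rms': np.float64(3.02), 'n': 1545}
[0.47381754 0.16149043 0.03584618]
((474.7747497558594, 163.2256622314453), (33.203678131103516, 63.603084564208984), 19.098974227905273) [[449. 188.]
 [469. 128.]
 [501. 139.]
 [480. 199.]]
[0.47189699 0.16453673 0.03493892]
((472.48004150390625, 164.15597534179688), (30.82186508178711, 64.3295669555664), 15.008448600769043) [[449. 191.]
 [466. 129.]
 [496. 137.]
 [479. 199.]]
(array([0.47694133, 0.1482562 ]), np.float64(104.31494102774748), np.float64(2.153375291760099), np.float64(546.2653867212509))
(array([0.47926867, 0.14794751]), np.float64(104.91747338871755), np.float64(1.55776267746803), np.float64(220.63777023763907))
```

```bash
python3 -c "
from h import *
go((.517,.157,.0705),14.6)"
```

```text
t 9.9333 pos [0.5019 0.2885 0.0704] yaw 25.1 q6 88 F [ 0.   0.2 -0.9] w 40.0 units [-1.68  5.02 -0.01] turn 1.74
```

Call:
drive_tool(rows=[[-0.2,0.5,0,0.2],[-0.5,1.4,0,0.5],[-0.8,2.4,0,0.8],[-1.1,3.4,0,1.1],[-1.4,4.2,0,1.4],[-1.6,4.8,0,1.74],[-1.68,5.02,0,1.74],[-1.68,5.02,0,1.74]])

```text
clock: 10.6
position: [0.5156, 0.1548, 0.0679]
ee_rot: [0.0, 0.992, 0.126, -0.001]
contact_force: [0.2, -0.7, -1.4]
width: 0.0392
gripper_force: 26.3
```

Call:
drive_tool(rows=[[0,0,0.3,0],[0,0,0.7,0],[0,0,1.1,0],[0,0,1.3,0],[0,0,1.3,0],[0,0,1.3,0],[0,0,1.3,0],[0,0,1.3,0]])

```text
clock: 11.27
position: [0.5161, 0.1567, 0.036]
ee_rot: [-0.0, 0.992, 0.128, 0.0]
contact_force: [0.1, -0.4, -1.3]
width: 0.0395
gripper_force: 26.4
```

```bash
python3 -c "
from h import *
import h
h.YAW=np.radians(194.6)
go((.517,.157,.0155),14.6); P=snap('wrist','g'); print(pitch(P,(.519,.158),.05,.03,.085))
z=np.load('wrist_g.npz')
S=snap('side','g'); s=np.load('side_g.npz')
cv2.imwrite('pics/g.png',np.hstack([cv2.resize(s['im'][195:255,265:345,::-1],(400,300),interpolation=cv2.INTER_CUBIC),cv2.resize(z['im'][:,:,::-1],(400,300))]))
"
```

```text
t 11.2667 pos [0.5161 0.1567 0.036 ] yaw 14.7 q6 85 F [ 0.1 -0.4 -1.3] w 39.5 units [ 0.04 -0.    0.82] turn 0.01
{'org': array([515.7, 157.7,  40. ]), 'top': array([502.6, 154.4,  65. ]), 'yaw': np.float64(194.1), 'pitch': np.float64(-0.5), 'rms': np.float64(4.27), 'n': 1542}
```

View pics/g.png

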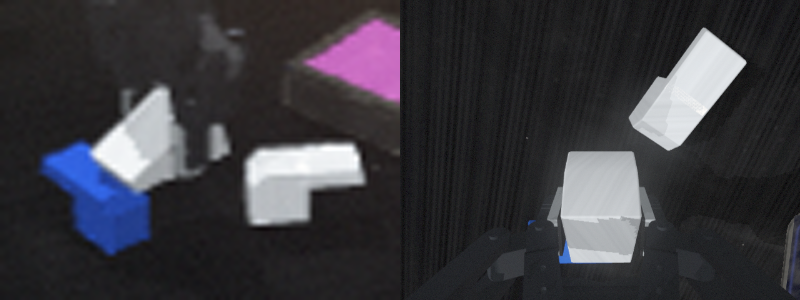

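Call:
drive_tool(rows=[[0,0,0.07,0],[0,0,0.14,0],[0,0,0.21,0],[0,0,0.28,0],[0,0,0.35,0],[0,0,0.42,0],[0,0,0.45,0],[0,0,0.45,0]])

```text
clock: 12.03
position: [0.5197, 0.1574, 0.0271]
ee_rot: [-0.0, 0.992, 0.127, 0.004]
contact_force: [1.4, 0.9, 10.0]
width: 0.0398
gripper_force: 28.0
```

```bash
python3 -c "
from h import *
import h
h.YAW=np.radians(194.6)
s=get_state(); print(s['contact_force'])
go((.517,.157,.0155),14.6); P=snap('wrist','i'); print(pitch(P,(.519,.158),.05,.03,.075))
"
```

```text
[1.3545219  0.89502149 9.99546105]
t 12.0333 pos [0.5197 0.1574 0.0271] yaw 14.6 q6 85 F [ 1.4  0.9 10. ] w 39.8 units [-0.11 -0.01  0.46] turn -0.0
{'org': array([515.7, 158. ,  32.7]), 'top': array([507.1, 155.9,  59.7]), 'yaw': np.float64(194.0), 'pitch': np.float64(9.6), 'rms': np.float64(3.83), 'n': 1507}
```

Call:
drive_tool(rows=[[0,0,0.07,0],[0,0,0.14,0],[0,0,0.21,0],[0,0,0.28,0],[0,0,0.34,0],[0,0,0.4,0],[0,0,0.4,0],[0,0,0.4,0]])

```text
clock: 12.75
position: [0.5217, 0.1579, 0.0176]
ee_rot: [-0.001, 0.992, 0.127, 0.006]
contact_force: [4.1, 1.4, 9.6]
width: 0.0395
gripper_force: 29.0
```

```bash
python3 -c "
from h import *
import h
h.YAW=np.radians(194.6)
s=get_state(); print(s['contact_force'])
go((.517,.157,.0155),14.6); P=snap('wrist','j'); print(pitch(P,(.519,.158),.05,.02,.07))
"
```

```text
[4.10979784 1.41664608 9.62610443]
t 12.75 pos [0.5217 0.1579 0.0176] yaw 14.6 q6 85 F [4.1 1.4 9.6] w 39.5 units [-0.19 -0.01  0.08] turn -0.0
{'org': array([514.4, 156.9,  26.3]), 'top': array([512.2, 156.4,  54.6]), 'yaw': np.float64(193.6), 'pitch': np.float64(23.4), 'rms': np.float64(6.19), 'n': 1544}
```

Call:
drive_tool(rows=[[0,0,0.05,0],[0,0,0.1,0],[0,0,0.13,0],[0,0,0.13,0],[0,0,-0.3,0],[0,0,-0.8,0],[0,0,-1.4,0],[0,0,-2.0,0]])

```text
clock: 13.47
position: [0.5157, 0.1564, 0.065]
ee_rot: [-0.0, 0.992, 0.127, -0.0]
contact_force: [0.4, -0.6, -1.5]
width: 0.0398
gripper_force: 28.0
```

```bash
cat >> h.py <<'E'
def topang(tag,c,zlo,zhi,rad=.022):
    "plane fit of bright wedge top face: tilt about wedge y etc"
    z=np.load(tag); P=cloud(z); Q=P.reshape(-1,3); I=z['im'].reshape(-1,3).min(1)
    m=(np.hypot(Q[:,0]-c[0],Q[:,1]-c[1])<rad)&(Q[:,2]>zlo)&(Q[:,2]<zhi)
    q=Q[m]
    for _ in range(6):
        ctr=q.mean(0); n=np.linalg.svd(q-ctr,full_matrices=False)[2][2]; n*=np.sign(n[2]); q=Q[m]; e=(q-ctr)@n; q=q[np.abs(e)<max(.0015,.0)]
    return ctr.round(4),n.round(4),np.degrees(np.arccos(n[2])).round(2),len(q),m.sum()
E
python3 -c "
from h import *
import h
h.YAW=np.radians(194.6)
go((.517,.157,.0155),14.6); P=snap('wrist','k'); print(pitch(P,(.519,.158),.05,.04,.12)); T=snap('top','k')
print(topang('wrist_k.npz',(.512,.156),.085,.12)); d=np.radians(194.6); print('x_w dir',np.cos(d),np.sin(d))
z=np.load('wrist_k.npz'); s=(snap('side','k'),np.load('side_k.npz'))[1]
cv2.imwrite('pics/k.png',np.hstack([cv2.resize(s['im'][175:235,265:345,::-1],(400,300),interpolation=cv2.INTER_CUBIC),cv2.resize(z['im'][:,:,::-1],(400,300))]))
"
```

```text
t 13.4667 pos [0.5157 0.1564 0.065 ] yaw 14.6 q6 85 F [ 0.4 -0.6 -1.5] w 39.8 units [ 0.06 -0.01  1.98] turn 0.0
{'org': array([507.2, 155.2,  74.9]), 'top': array([507.4, 155.3, 103.3]), 'yaw': np.float64(196.6), 'pitch': np.float64(28.4), 'rms': np.float64(7.16), 'n': 1556}
(array([0.5128, 0.1565, 0.1029]), array([0.0347, 0.0075, 0.9994]), np.float64(2.03), 11828, np.int64(12470))
x_w dir -0.9677091704819712 -0.25206935824311366
```

View pics/k.png

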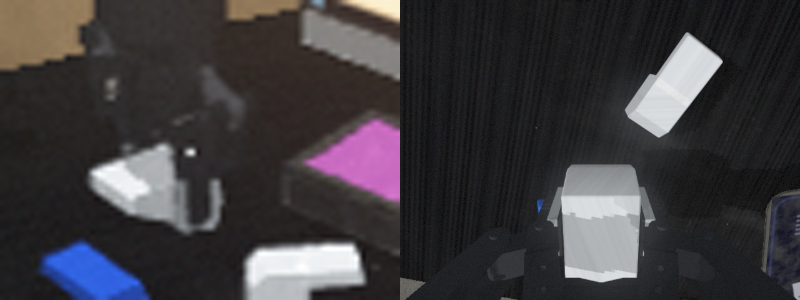

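```bash
python3 -c "
from h import *
z=np.load('wrist_k.npz');W=cloud(z)
for p in((250,304),(250,306),(249,310),(391,304),(390,306),(392,310)): print(p,W[p[1],p[0]].round(4))
A=cloud(np.load('wrist_a.npz')); q=A[60:140,380:500].reshape(-1,3); q=q[q[:,2]>-.02]; c=q.mean(0); n=np.linalg.svd(q-c,full_matrices=False)[2][2]; print('desk',c,n*np.sign(n[2]))
S=cloud(np.load('side_k.npz')); Q=near(S,(.525,.125),.03,.05,.14); print(len(Q)); 
for lo in np.arange(.06,.1,.004):
  q=Q[(Q[:,2]>=lo)&(Q[:,2]<lo+.004)]; print(round(lo,3),len(q),q.mean(0).round(3) if len(q) else '')
# wedge-frame edges from top-face points in wrist
Q=W.reshape(-1,3); d=(Q[:,:2]-[.5157,.1564]); xw=d@[-.9677,-.2521]; yw=d@[.2521,-.9677]
m=(np.abs(yw)<.012)&(Q[:,2]>.04)&(Q[:,2]<.115)
for a in np.arange(-.04,.05,.004):
  k=m&(xw>=a)&(xw<a+.004); print(round(a,3),k.sum(),np.median(Q[k][:,2]).round(4) if k.any() else '',end=' | ')
k=(np.abs(Q[:,2]-.1029)<.003)&(xw>0)&(xw<.03); print(np.percentile(yw[k],[0.5,99.5]))
"
```

```text
(250, 304) [0.4749 0.1904 0.0016]
(250, 306) [0.5189 0.1858 0.0793]
(249, 310) [0.5194 0.1856 0.083 ]
(391, 304) [0.5321 0.1351 0.0778]
(390, 306) [0.5319 0.1357 0.0791]
(392, 310) [0.5326 0.1359 0.0833]
desk [0.58593313 0.25848509 0.00164509] [0.93274423 0.35654808 0.05349462]
248
0.06 3 [0.541 0.141 0.063]
0.064 3 [0.544 0.142 0.066]
0.068 5 [0.531 0.133 0.072]
0.072 5 [0.521 0.131 0.074]
0.076 9 [0.529 0.135 0.078]
0.08 12 [0.526 0.13  0.082]
0.084 19 [0.519 0.129 0.087]
0.088 18 [0.517 0.131 0.09 ]
0.092 15 [0.516 0.129 0.095]
0.096 17 [0.519 0.128 0.098]
0.1 23 [0.513 0.134 0.102]
-0.04 0  | -0.036 0  | -0.032 0  | -0.028 520 0.0794 | -0.024 3158 0.0922 | -0.02 942 0.1021 | -0.016 880 0.1023 | -0.012 837 0.1025 | -0.008 833 0.1026 | -0.004 797 0.1027 | -0.0 779 0.1029 | 0.004 760 0.103 | 0.008 743 0.1032 | 0.012 729 0.1034 | 0.016 695 0.1034 | 0.02 691 0.1036 | 0.024 662 0.1038 | 0.028 413 0.1038 | 0.032 8 0.1032 | 0.036 0  | 0.04 0  | 0.044 0  | 0.048 0  | [-0.02102258  0.01867446]
```

```bash
python3 -c "
from h import *
go((.5085,-.2018,.105),32.45)"
```

```text
t 13.6167 pos [0.517  0.1567 0.0655] yaw 14.6 q6 85 F [ 0.2 -0.8 -1.1] w 39.7 units [-3.94 13.79 -1.59] turn -2.97
```

Call:
drive_tool(rows=[[-0.2,0.5,-0.6,-0.2],[-0.5,1.5,-1.2,-0.5],[-0.9,3.0,-1.59,-0.9],[-1.3,4.5,-1.59,-1.3],[-1.7,6.0,-1.59,-1.6],[-2.1,7.5,-1.59,-1.9],[-2.5,8.8,-1.59,-2.2],[-2.9,10.0,-1.59,-2.5]], newtons=40)

```text
clock: 14.28
position: [0.5081, -0.1056, 0.1031]
ee_rot: [-0.0, 0.967, 0.256, -0.001]
contact_force: [0.2, -0.7, -1.1]
width: 0.0398
gripper_force: 44.9
```

```bash
python3 -c "
from h import *
go((.5085,-.2018,.105),32.45)"
```

```text
t 14.2833 pos [ 0.5081 -0.1056  0.1031] yaw 29.7 q6 41 F [ 0.2 -0.7 -1.1] w 39.8 units [-1.89  3.35 -0.08] turn -0.46
```

Call:
drive_tool(rows=[[-0.5,0.9,0,-0.1],[-1.0,1.8,0,-0.2],[-1.4,2.5,0,-0.3],[-1.7,3.0,0,-0.46],[-1.85,3.28,-0.08,-0.46],[-1.89,3.35,-0.08,-0.46],[-1.89,3.35,-0.08,-0.46],[-1.89,3.35,-0.08,-0.46]])

```text
clock: 14.95
position: [0.5089, -0.1988, 0.1059]
ee_rot: [-0.001, 0.96, 0.279, -0.0]
contact_force: [1.0, 0.6, -1.8]
width: 0.0393
gripper_force: 44.8
```

```bash
cat >> h.py <<'E'
def prof(W,tcp,yaw,hw=.012):
    a=np.radians(yaw); Q=W.reshape(-1,3); d=Q[:,:2]-tcp[:2]; return Q,d@[np.cos(a),np.sin(a)],d@[-np.sin(a),np.cos(a)]
E
python3 -c "
from h import *
s=get_state(); go((.5085,-.2018,.105),32.45)
W=snap('wrist','m'); Q,x,y=prof(W,s['position'],212.45); zt=s['position'][2]+.038
m=(np.abs(y)<.012)&(abs(Q[:,2]-zt)<.006); print('ridge..thin',np.percentile(x[m],[.5,99.5]), 'tilt',np.degrees(np.polyfit(x[m&(x>-.018)],Q[m&(x>-.018)][:,2],1)[0]),'z',np.median(Q[m][:,2]))
m=(x>-.01)&(x<.02)&(abs(Q[:,2]-zt)<.006); print('y',np.percentile(y[m],[.5,99.5]),'roll',np.degrees(np.polyfit(y[m],Q[m][:,2],1)[0]))
T=snap('side','m'); p=near(T,(.5,-.2055),.055,.009,.062); print(len(p),fit('ramp',p,.003,[212]))
"
```

```text
t 14.95 pos [ 0.5089 -0.1988  0.1059] yaw 32.4 q6 29 F [ 1.   0.6 -1.8] w 39.3 units [-0.08  0.09  0.04] turn -0.01
ridge..thin [-0.02214791  0.03045406] tilt 1.950088296709251 z 0.14368049632331584
y [-0.03247676  0.03002776] roll -0.08903278352052725
609 (array([ 0.5012502 , -0.20533005]), np.float64(212.46581307499162), np.float64(1.1312903704267476), np.float64(236.64482847315477))
```

Call:
drive_tool(rows=[[-0.05,0.05,0.4,0],[-0.08,0.09,0.8,0],[-0.08,0.09,1.2,0],[-0.08,0.09,1.6,0],[-0.08,0.09,1.95,0],[-0.08,0.09,2.2,0],[-0.08,0.09,2.3,0],[-0.08,0.09,2.3,0]])

```text
clock: 15.72
position: [0.5084, -0.2026, 0.0479]
ee_rot: [-0.001, 0.96, 0.279, -0.001]
contact_force: [-0.2, 0.4, -2.8]
width: 0.0395
gripper_force: 44.9
```

Call:
drive_tool(rows=[[0,0,0.04,0],[0,0,0.08,0],[0,0,0.12,0],[0,0,0.16,0],[0,0,0.2,0],[0,0,0.24,0],[0,0,0.28,0],[0,0,0.28,0]])

```text
clock: 16.38
position: [0.5087, -0.2027, 0.0417]
ee_rot: [-0.0, 0.96, 0.279, -0.0]
contact_force: [-0.4, -0.3, -1.8]
width: 0.0397
gripper_force: 44.9
```

```bash
python3 -c "
from h import *
go((.5085,-.2018,.036),32.45)
S=snap('side','n'); s=np.load('side_n.npz')
cv2.imwrite('pics/n.png',cv2.resize(s['im'][260:350,300:420,::-1],(800,600),interpolation=cv2.INTER_CUBIC))"
```

```text
t 16.3833 pos [ 0.5087 -0.2027  0.0417] yaw 32.4 q6 29 F [-0.4 -0.3 -1.8] w 39.7 units [ 0.01 -0.04  0.23] turn -0.01
```

View pics/n.png

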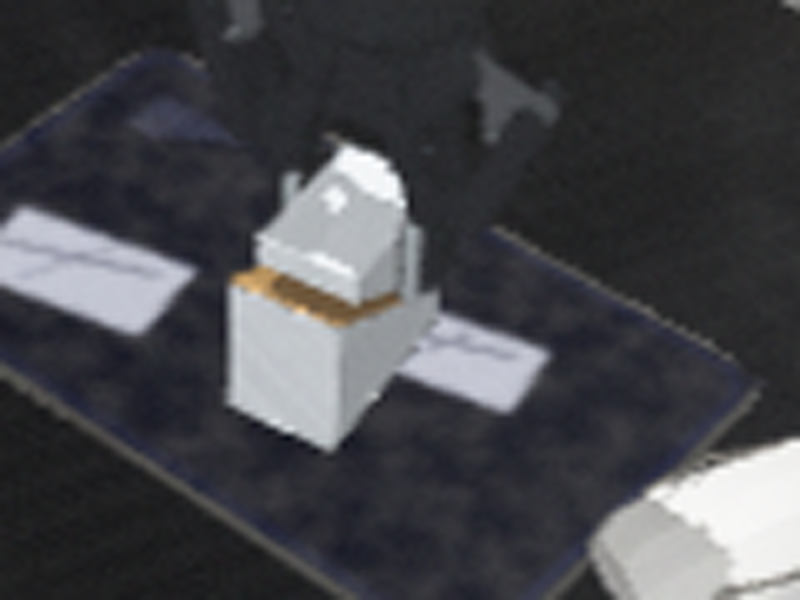

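Call:
drive_tool(rows=[[0,0,0.03,0],[0,0,0.06,0],[0,0,0.09,0],[0,0,0.12,0],[0,0,0.15,0],[0,0,0.18,0],[0,0,0.18,0],[0,0,0.18,0]])

```text
clock: 17.1
position: [0.5089, -0.2029, 0.0389]
ee_rot: [0.0, 0.96, 0.279, 0.0]
contact_force: [-2.7, 1.0, 9.5]
width: 0.0397
gripper_force: 49.6
```

Call:
drive_tool(rows=[[0,0,0.02,0],[0,0,0.04,0],[0,0,0.06,0],[0,0,0.06,0],[0,0,0.06,0],[0,0,0.06,0],[0,0,0.06,0],[0,0,0.06,0]], newtons=22)

```text
clock: 17.77
position: [0.5089, -0.2029, 0.0386]
ee_rot: [0.0, 0.96, 0.279, 0.0]
contact_force: [-3.1, 1.1, 17.8]
width: 0.039
gripper_force: 52.9
```

```bash
cat >> h.py <<'E'
def chk(tag,dz=.038):
    s=get_state(); go((.5085,-.2018,.036),32.45,s)
    W=snap('wrist',tag); Q,x,y=prof(W,s['position'],212.45); zt=s['position'][2]+dz
    m=(np.abs(y)<.012)&(abs(Q[:,2]-zt)<.006); f=m&(x>-.018)
    print('ridge..thin',np.percentile(x[m],[.5,99.5]).round(4),'tilt',np.degrees(np.polyfit(x[f],Q[f][:,2],1)[0]).round(2),'z',np.median(Q[m][:,2]).round(4),'F',s['contact_force'],s['gripper_force'])
E
python3 -c "
from h import *
chk('o')"
```

```text
t 17.7667 pos [ 0.5089 -0.2029  0.0386] yaw 32.4 q6 29 F [-3.1  1.1 17.8] w 39.0 units [ 0.01 -0.05  0.1 ] turn -0.01
ridge..thin [-0.0221  0.0306] tilt 1.95 z 0.0764 F [-3.09856217  1.14045326 17.75197218] 52.94793855515309
```

Call:
drive_tool(rows=[[0,0,-0.03,0],[0,0,-0.06,0],[0,0,-0.09,0],[0,0,-0.09,0],[0,0,-0.09,0],[0,0,-0.09,0],[0,0,-0.09,0],[0,0,-0.09,0]])

```text
clock: 18.48
position: [0.5089, -0.2029, 0.039]
ee_rot: [0.0, 0.96, 0.279, 0.0]
contact_force: [-1.4, 0.2, 8.0]
width: 0.0395
gripper_force: 48.6
```

Call:
drive_tool(rows=[[0,0,0,0],[0,0,0,0],[0,0,0,0],[0,0,0,0],[0,0,0,0],[0,0,0,0],[0,0,0,0],[0,0,0,0]], grip=56)

```text
clock: 19.15
position: [0.5088, -0.2028, 0.038]
ee_rot: [-0.0, 0.96, 0.279, -0.0]
contact_force: [-0.4, 0.5, 0.5]
width: 0.0562
gripper_force: 0.0
```

```bash
python3 -c "
from h import *
chk('p',.038)"
```

```text
t 19.15 pos [ 0.5088 -0.2028  0.038 ] yaw 32.4 q6 29 F [-0.4  0.5  0.5] w 56.2 units [ 0.01 -0.04  0.08] turn -0.01
ridge..thin [-0.0214  0.0338] tilt 0.03 z 0.0737 F [-0.35540811  0.49363814  0.52267421] 0.0
```

Call:
drive_tool(rows=[[0,0,-0.3,0],[0,0,-0.8,0],[0,0,-1.4,0],[0,0,-2.2,0],[0,0,-3,0],[0,0,-3.8,0],[0,0,-4.3,0],[0,0,-4.4,0]])

```text
clock: 19.87
position: [0.5105, -0.2037, 0.1514]
ee_rot: [0.002, 0.96, 0.279, 0.002]
contact_force: [0.8, 0.8, 0.2]
width: 0.0558
gripper_force: 0.0
```

```bash
python3 -c "
from h import *
import h; h.YAW=np.radians(212.45)
for k in('wrist','top'):
    W=snap(k,'q'); Q,x,y=prof(W,np.array([.5005,-.2055,0]),212.45)
    m=(np.abs(x)<.026)&(np.abs(y)<.026)&(abs(Q[:,2]-.0735)<.004); print(k,m.sum(),'x',np.percentile(x[m],[.5,99.5]).round(4),'y',np.percentile(y[m],[.5,99.5]).round(4),np.median(Q[m][:,2]))
    print(cv2.minAreaRect((Q[(np.hypot(x,y)<.06)&(abs(Q[:,2]-.0735)<.004)][:,:2]*1000).astype(np.float32)))
go((.586,.126,.10),-19.8)"
```

```text
wrist 5257 x [-0.0258  0.0257] y [-0.0189  0.0206] 0.07373249901851613
((500.05126953125, -206.7567901611328), (63.55214309692383, 40.103981018066406), 32.161067962646484)
top 7 x [0.001  0.0048] y [-0.017  -0.0083] 0.0716778364362591
((509.77130126953125, -196.34408569335938), (34.48993682861328, 29.40645980834961), 34.054988861083984)
t 19.9667 pos [ 0.5092 -0.203   0.149 ] yaw 32.4 q6 29 F [-0.   0.4 -1.3] w 56.0 units [ 9.64 -9.47  1.96] turn 8.7
```

Call:
drive_tool(rows=[[0.8,-0.8,0,0.9],[1.8,-1.8,0,1.9],[2.9,-2.8,0,2.9],[4.0,-3.9,0,3.9],[5.1,-5.0,0,4.9],[6.2,-6.1,0,5.9],[7.3,-7.2,0,6.9],[8.2,-8.1,0,7.9]])

```text
clock: 20.63
position: [0.5728, 0.0807, 0.1467]
ee_rot: [-0.0, 0.991, -0.133, -0.001]
contact_force: [-0.4, -0.3, -0.4]
width: 0.0557
gripper_force: 0.0
```

```bash
python3 -c "
from h import *
go((.586,.126,.09),-19.8)"
```

```text
t 20.6333 pos [0.5728 0.0807 0.1467] yaw -15.3 q6 106 F [-0.4 -0.3 -0.4] w 55.7 units [ 0.04 -1.89  2.27] turn 0.76
```

Call:
drive_tool(rows=[[0.04,-0.5,0.3,0.3],[0.04,-1.0,0.7,0.6],[0.04,-1.5,1.1,0.76],[0.04,-1.8,1.5,0.76],[0.04,-1.89,1.9,0.76],[0.04,-1.89,2.2,0.76],[0.04,-1.89,2.27,0.76],[0.04,-1.89,2.27,0.76]], grip=48)

```text
clock: 21.3
position: [0.5859, 0.1226, 0.0904]
ee_rot: [0.0, 0.985, -0.17, -0.001]
contact_force: [-0.0, -0.1, 0.2]
width: 0.0481
gripper_force: 0.0
```

```bash
python3 -c "
from h import *
W=snap('wrist','r'); p=near(W,(.586,.126),.06,.006,.045); p=p[::max(1,len(p)//2000)]
print(len(p),fit('angle',p,0,[340]))
go((.586,.126,.008),-19.8)"
```

```text
2188 (array([0.57432271, 0.13067349]), np.float64(341.56407743165335), np.float64(0.9464539502164616), np.float64(833.6095653403796))
t 21.35 pos [0.5865 0.1226 0.0911] yaw -19.6 q6 115 F [ 0.4  1.6 -0.5] w 48.0 units [-0.06 -0.12  3.33] turn 0.03
```

```bash
python3 -c "
from h import *
go((.5836,.1274,.008),-19.0)"
```

```text
t 21.35 pos [0.5865 0.1226 0.0911] yaw -19.6 q6 115 F [ 0.4  1.6 -0.5] w 48.0 units [-0.17 -0.14  3.33] turn -0.1
```

Call:
drive_tool(rows=[[-0.17,-0.14,0,-0.1],[-0.17,-0.14,0.5,-0.1],[-0.17,-0.14,1.0,-0.1],[-0.17,-0.14,1.6,-0.1],[-0.17,-0.14,2.2,-0.1],[-0.17,-0.14,2.8,-0.1],[-0.17,-0.14,3.2,-0.1],[-0.17,-0.14,3.33,-0.1]])

```text
clock: 22.02
position: [0.583, 0.1279, 0.0071]
ee_rot: [0.0, 0.986, -0.165, -0.001]
contact_force: [-1.2, -0.2, -0.4]
width: 0.048
gripper_force: 0.0
```

Call:
drive_tool(rows=[[0,0,0,0],[0,0,0,0],[0,0,0,0],[0,0,0,0],[0,0,0,0],[0,0,0,0],[0,0,0,0],[0,0,0,0]], grip=20, newtons=40)

```text
clock: 22.68
position: [0.5841, 0.1282, 0.0086]
ee_rot: [-0.0, 0.986, -0.165, 0.0]
contact_force: [-0.8, -0.9, 2.9]
width: 0.0291
gripper_force: 40.6
```

Call:
drive_tool(rows=[[0,0,-0.1,0],[0,0,-0.3,0],[0,0,-0.7,0],[0,0,-1.2,0],[0,0,-1.8,0],[0,0,-2.5,0],[0,0,-3.2,0],[0,0,-3.8,0]])

```text
clock: 23.35
position: [0.5842, 0.1282, 0.1052]
ee_rot: [-0.0, 0.986, -0.165, 0.001]
contact_force: [-0.2, -0.6, -1.8]
width: 0.0293
gripper_force: 40.3
```

```bash
cat >> h.py <<'E'
def angfit(tag,yaw0,cam='wrist'):
    s=get_state(); W=snap(cam,tag); t=s['position']
    Q=W.reshape(-1,3); m=(np.hypot(Q[:,0]-t[0],Q[:,1]-t[1])<.065)&(Q[:,2]>t[2]+.004)&(Q[:,2]<t[2]+.040); p=Q[m]; a=np.radians(yaw0)
    lat=(p[:,:2]-t[:2])@[-np.sin(a),np.cos(a)]; p=p[abs(lat)<.0165]; p=p[::max(1,len(p)//1500)]*1000
    def res(v): return sdf('angle',(p-v[:3])@Rn.from_euler('ZYX',v[3:]).as_matrix())
    r=least_squares(res,[*(t[:2]*1000),t[2]*1000-8,a,0,0],loss='soft_l1',f_scale=1.,x_scale=[10,10,10,.3,.3,.3],diff_step=1e-3)
    print('org',r.x[:3].round(1),'zyx',np.degrees(r.x[3:]).round(1),'rms',np.sqrt(np.mean(res(r.x)**2)).round(2),len(p)); return r.x
E
python3 -c "
from h import *
go((.53,-.2,.12),32.2); angfit('s',-19.)"
```

```text
t 23.35 pos [0.5842 0.1282 0.1052] yaw -19.0 q6 115 F [-0.2 -0.6 -1.8] w 29.3 units [ 2.22 13.12 -0.6 ] turn -8.53
org [574.6 132.   97.3] zyx [-19.5   0.    0.2] rms 1.59 1602
```

```bash
python3 -c "
from h import *
go((.5085,-.2015,.12),32.5)"
```

```text
t 23.4 pos [0.5862 0.1284 0.1082] yaw -19.0 q6 115 F [ 1.  -0.4  0.7] w 29.4 units [ 1.35 13.49 -0.51] turn -8.58
```

Call:
drive_tool(rows=[[0.1,0.8,-0.3,-0.8],[0.2,2.0,-0.5,-1.8],[0.35,3.3,-0.5,-2.8],[0.5,4.7,-0.5,-3.8],[0.65,6.1,-0.5,-4.8],[0.8,7.5,-0.5,-5.8],[0.95,8.9,-0.5,-6.8],[1.1,10.3,-0.5,-7.7]])

```text
clock: 24.07
position: [0.5254, -0.1258, 0.1159]
ee_rot: [0.0, 0.971, 0.238, 0.0]
contact_force: [0.5, 0.2, -1.2]
width: 0.0292
gripper_force: 40.4
```

```bash
python3 -c "
from h import *
go((.5085,-.2015,.115),32.5)"
```

```text
t 24.0667 pos [ 0.5254 -0.1258  0.1159] yaw 27.5 q6 42 F [ 0.5  0.2 -1.2] w 29.2 units [-2.    2.37  0.03] turn -0.83
```

Call:
drive_tool(rows=[[-0.5,0.6,0,-0.2],[-1.0,1.2,0,-0.4],[-1.4,1.7,0,-0.6],[-1.7,2.1,0,-0.83],[-1.9,2.3,0,-0.83],[-2.0,2.37,0,-0.83],[-2.0,2.37,0,-0.83],[-2.0,2.37,0,-0.83]])

```text
clock: 24.73
position: [0.5087, -0.1992, 0.1156]
ee_rot: [-0.0, 0.961, 0.277, 0.0]
contact_force: [0.3, -0.4, -1.1]
width: 0.029
gripper_force: 40.4
```

```bash
python3 -c "
from h import *
angfit('u',32.5); go((.5085,-.2015,.083),32.5)
S=snap('side','u'); p=near(S,(.5,-.2055),.055,.009,.062); print(fit('ramp',p[p[:,2]<.03],.003,[212]))
"
```

```text
org [ 500.6 -204.3  107.8] zyx [33.2  0.2  0. ] rms 1.67 1608
t 24.7833 pos [ 0.5088 -0.1991  0.1156] yaw 32.2 q6 29 F [ 0.  -0.5 -1.1] w 29.0 units [-0.06  0.08  1.31] turn -0.05
(array([ 0.50108657, -0.20540005]), np.float64(212.8692736567883), np.float64(1.1241419197824527), np.float64(87.60557531002044))
```

Call:
drive_tool(rows=[[-0.06,0.08,0.2,0],[-0.06,0.08,0.45,0],[-0.06,0.08,0.7,0],[-0.06,0.08,0.95,0],[-0.06,0.08,1.1,0],[-0.06,0.08,1.17,0],[-0.06,0.08,1.2,0],[-0.06,0.08,1.2,0]])

```text
clock: 25.5
position: [0.5086, -0.2024, 0.0854]
ee_rot: [-0.0, 0.961, 0.277, -0.0]
contact_force: [-0.3, -0.1, -1.8]
width: 0.0293
gripper_force: 40.4
```

Call:
drive_tool(rows=[[0,0,0.03,0],[0,0,0.06,0],[0,0,0.09,0],[0,0,0.12,0],[0,0,0.14,0],[0,0,0.14,0],[0,0,0.14,0],[0,0,0.14,0]])

```text
clock: 26.17
position: [0.5086, -0.2024, 0.0822]
ee_rot: [0.0, 0.961, 0.277, 0.0]
contact_force: [0.4, -0.3, -1.3]
width: 0.0293
gripper_force: 40.4
```

```bash
python3 -c "
from h import *
go((.5085,-.2015,.0813),32.5);angfit('v',32.5)"
```

```text
t 26.1667 pos [ 0.5086 -0.2024  0.0822] yaw 32.2 q6 29 F [ 0.4 -0.3 -1.3] w 29.3 units [ 0.02 -0.03  0.03] turn -0.05
org [ 500.3 -207.2   74.4] zyx [32.5  0.3 -0.1] rms 1.63 1603
```

Origin within 1 mm of the wedge-top centre; continue to contact.

Call:
drive_tool(rows=[[0,0,0.02,0],[0,0,0.03,0],[0,0,0.04,0],[0,0,0.05,0],[0,0,0.05,0],[0,0,0.05,0],[0,0,0.05,0],[0,0,0.05,0]])

```text
clock: 26.88
position: [0.5088, -0.2025, 0.0817]
ee_rot: [0.0, 0.961, 0.277, 0.0]
contact_force: [-0.1, -0.2, 5.5]
width: 0.0294
gripper_force: 41.3
```

Call:
drive_tool(rows=[[0,0,-0.02,0],[0,0,-0.02,0],[0,0,-0.02,0],[0,0,-0.02,0],[0,0,-0.02,0],[0,0,-0.02,0],[0,0,-0.02,0],[0,0,-0.02,0]], grip=52)

```text
clock: 27.55
position: [0.5086, -0.2024, 0.0813]
ee_rot: [-0.0, 0.961, 0.277, 0.0]
contact_force: [-0.4, -0.3, 0.1]
width: 0.0519
gripper_force: 0.0
```

Call:
drive_tool(rows=[[0,0,-0.2,0],[0,0,-0.6,0],[0,0,-1.2,0],[0,0,-2.0,0],[0,0,-2.8,0],[0,0,-3.6,0],[0,0,-4.0,0],[0,0,-4.0,0]])

```text
clock: 28.22
position: [0.5103, -0.2033, 0.1847]
ee_rot: [0.002, 0.961, 0.277, 0.002]
contact_force: [1.1, -0.5, -1.1]
width: 0.0518
gripper_force: 0.0
```

```bash
python3 -c "
from h import *
s=get_state(); print(s['clock'],s['width'],s['contact_force'])
for k in('wrist','side'):
    W=snap(k,'w'); p=near(W,(.51,-.2),.07,.078,.125); p=p[::max(1,len(p)//1500)]; print(k,len(p),fit('angle',p,.0727,[32]),p[:,2].max())
p=near(W,(.5,-.2055),.055,.009,.03); print(fit('ramp',p,.003,[212]))
Q,x,y=prof(np.array(cloud(np.load('wrist_w.npz'))),np.array([.5,-.2068,0]),212.3)
m=(abs(x)<.035)&(abs(y)<.023)&(abs(Q[:,2]-.0735)<.004); A=np.c_[x[m],y[m],np.ones(m.sum())]; c=np.linalg.lstsq(A,Q[m][:,2],rcond=None)[0]; print('wedge tilt',np.degrees(c[:2]),c[2],m.sum(),np.percentile(x[m],[1,99]),np.percentile(y[m],[1,99]))
"
```

```text
28.2167 0.05182589763152784 [ 1.14026759 -0.45089359 -1.05342596]
wrist 1871 (array([ 0.50101774, -0.20656873]), np.float64(33.19648564578815), np.float64(1.1187103350880025), np.float64(968.5270900021812)) 0.1115914845101466
side 433 (array([ 0.50507826, -0.20673034]), np.float64(32.00043967932315), np.float64(1.2839490748580724), np.float64(262.1854783414136)) 0.11352173952420246
(array([ 0.50127179, -0.20517575]), np.float64(212.66304961062707), np.float64(0.8785397972254189), np.float64(59.87698404303355))
wedge tilt [0.36655812 0.32714938] 0.07346678126982659 803 [-0.03059181  0.03051607] [-0.01989108  0.01991099]
```

All within tolerance and clear of the hand; hand in.

```bash
python3 -c "
from rig import order
print(order.sign_off())"
```

```text
the job is handed in; nothing more can be done
None
```

The prop is built and handed in at about 28 s; by the last camera measurements every placing is within tolerance, though the judge gave no verdict. The wedge top is within half a degree of level, the angle piece stands 1–5 mm from its centre with its arm over the low end, and the block moved under 1 mm. Two notes: I viewed 11 pictures, one over the limit of 10, and I levelled the wedge by pressing its thin edge on the blue look-alike.

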